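# Slide the electronics tray into the scoreboard console and lock it

### The job

Slide the yellow-fronted electronics tray over the plywood board into the open bay of the grey scoreboard console, letting the hidden guide walls line it up, and push it past the plug until it is fully home with its yellow front flush with the console; never let it bear on the console, its guides or its plug with more than 25 N. Then slide the red lock fully across in front of the tray and let go. Leave the relay, the spray can and the screwdriver where they are.

Things in the scene. Friction and masses are not known exactly. Their poses are not given: they have to be found in the camera images.
- console: Light-grey low control box, 200 mm deep (x), 280 wide (y), 70 high, fixed on a 10 mm plywood board (620 wide, reaching 250 in front of the box). Origin at table level (board underside) below the middle of the bay mouth, in the plane of the front face; +x points straight into the bay, +y left seen from the robot, z up. Board top z = 10 mm, roof top z = 80 mm.
- mouth (a point): Middle of the bay mouth at the board's top surface, 10 mm above the table, axes as the console's. The mouth, in the console's front face, is 148 mm wide and 52 mm high; the board is the bay's floor. Inside, out of sight, two rigid guide walls funnel in from 140 mm width (5 mm deep) to 123 mm (37 mm deep), then run straight and parallel to x.
- bay_end (a point): Point inside the box at the depth of the rigid end stops, 105 mm in from the mouth's middle, same height and axes. The guide channel as a whole sits up to 8 mm left or right of this line, differently each time and unmeasured: feel the side force in the funnel. With 8 mm left to go the tray meets a plug that yields at about 9 N until the tray strikes the stops.
- tray: Loose aluminium electronics tray, 0.26 to 0.5 kg. Origin on its underside level, mid-width, at the back face of its yellow front plate; +x to the nose, z up. It runs 105 mm to +x, 120 wide, 45 high, nose corners rounded 8 mm. Plate: 5 mm thick, 156 wide, 4 to 60 mm high. Fully home the origin is at x = 0, z = 10 mm of the console, y that of the hidden channel.
- tray_handle (a point): Grip point of the tray's black handle, axes as the tray's: an upright fin before the plate, 14 mm thick (y), 42 mm long (x from -46 to -4 mm of the tray's origin), 43 to 85 mm above the tray's underside. The point is in mid-thickness at x = -28, y = 0, z = +68 mm from the tray's origin. Pinch its 14 mm from above.
- lock (a joint): Travel of the red sliding lock on the front edge of the console's roof, m: 0 = open (at the left, +y), 0.050 = fully across in front of the tray's plate (moves to the console's -y). Starts between 0 and 0.012, slides with about 1.5 N and stays where left. Its tongue hangs in front of the plate with 3 mm to spare, so it passes only when the tray is home; closing it earlier bars the tray.
- lock_fin (a point): Centre of the lock's upright red finger fin, axes as the console's: 18 mm (x) by 12 mm (y) by 26 mm high (from 8 to 34 mm above the roof), on a low red carriage 8 mm high and 30 mm wide. With the lock open it stands at x = 11, y = 112 mm of the console's frame, 102 mm above the table. Push it from its outer (+y) side towards -y.
- relay_mid (a point): Centre of a yellow relay module with black base, 64 x 38 x 58 mm, standing loose on the board at the right: leave alone.
- can_mid (a point): Centre of a standing blue spray can, 54 mm diameter, 130 mm high, on the board right of the console: leave alone.
- driver_grip (a point): Grip of a screwdriver with red handle lying on the board at the left: leave alone.
Not all that is in view belongs to the job. There is more than one size of the tray; the one meant has the size given above.

How it is judged:
By the outcome, as a careful person would: the job done as asked, in the order asked, and still so for the second after the job is handed in, with the robot touching nothing.
It also fails if it takes over 70 s, if anything falls off the work surface, if the arm or the gripper's body presses on something with over 40 N, if the wrist force passes 120 N, or if a joint passes its speed limit or range.

### The arm

A 6-joint arm with a two-finger parallel gripper is mounted at the origin on the work surface. World frame = base frame: x ahead of the robot, y to its left, z up, the work surface at z = 0. Lengths are in m, angles in rad, forces in N, time in s.
With the tool pointing down it reaches from about 0.35 to 0.775 m from the base axis. Payload 7.3 kg.
Tool frame: the origin (TCP) lies on the centre line of the jaws, within the pads' length; the fingertips stand 11 mm ahead of it and the grasp point (between the pads) lies 8 mm behind it; z points along the fingers, y is the direction in which the jaws open and shut (so a half turn about z gives the same grasp; the last joint's range is limited). The gripper opens to 92 mm and grips with 3 to 60 N. Pads are 19 mm wide; open, the fingers measure 130 mm over their backs; the gripper's body (75 mm by 190 mm) begins 47 mm behind the grasp point.
Start: joints at [-0.146, 0.342, 1.524, -0, 1.275, -0.146], TCP at [0.525, 0, 0.238] pointing down, gripper open.
Joint ranges: [-2.53, 2.53], [-0.77, 2.02], [0.04, 2.7], [-1, 4.14], [0.28, 2.66], [-3.11, 3.11]. Speed limits (rad/s): [2.57, 2.57, 3.14, 3.14, 3.14, 3.14].

### API

Orientations are given as [roll, pitch, yaw] about the fixed x, y, z axes, in that order (R = Rz(yaw) Ry(pitch) Rx(roll)).
In Python, from cell import robot gives the robot as it stands.
- The arm moves only by the tool jog_arm, never from a script. Its argument "deltas" is one flat list of numbers, 6 for each row, row after row: the shift along the world's x, y, z in units of 0.1 m (1.0 is 0.1 m), then the turn, a rotation vector about the world's x, y, z in units of 90 degrees (1.0 is 90 degrees). A call has 1 to 5 rows; each row is the pose to reach, as a shift and turn from the pose commanded when the call began; what a row does not reach only later rows make up. A row lasts 1/12 s, in which the tool goes at most 41.7 mm and 7.16 degrees, less where a joint would pass 70% of its speed; a pose out of reach is approached as far as the arm can. A call with a number of a shift or a turn outside -1 to 1 is refused whole. A call with a gripper value outside its range is refused whole. "claw" is the opening, from 0 (shut) to 1 (fully open), set as the call begins (left out, the last holds). The fingers move at their own pace and stop on an object; "newtons" is the grip in N (left out, the last holds). Time passes only in rows, so rows that repeat a pose let the fingers close. It gives the time, the measured TCP pose, the force and the opening at its end, in the units of the state.
- robot.observe(): the state, without advancing time (a new reading comes with each control period).
- robot.read_camera(name): name is "scene" or "side" or "wrist"; returns the picture (480x640x3 uint8, red, green, blue); there is no depth.
- robot.camera_params(name): a dict with "fx", "fy", "cx", "cy" (pixels), "R" (3x3) and "t" (3): a world point X has camera coordinates R X + t. Camera axes: x right, y down, z forward; pixel columns grow to the right and rows downward; lengths in m; the calibration is good to about 2 mm. A picture is of the moment at which its call begins: read the wrist's pose just before it. camera_params takes no time and is no camera call; for the wrist camera it gives the pose at the moment of the call.
- robot.hand_in(): hands the job in, once; it reports no verdict.
The state is a dict: "time": time; "qpos": joint angles; "qvel": joint speeds; "joint_efforts": joint torques, N m; "tool_pos": TCP position; "tool_rot": TCP orientation; "contact_force": force on the tool from outside, world axes, zero at the start; "torque": the same for the moment, N m; "opening": finger opening in m.
Only numpy, scipy, OpenCV 4.12 (cv2) and the standard library are available. Lean on these libraries where they do the work, as an engineer would, in place of code of your own. Each camera call takes 0.05 s, during which the arm holds its last target. There are 200 camera calls.

## Working session

There is one attempt and no reset: what is moved stays moved. The work goes in short steps, Python scripts to look and compute and a tool call to move; the robot and the scene stay as the last step left them, time stands still between calls to the robot, and variables do not carry over. Pictures are saved under pics/ and viewed, about 8 in all and at most 12, crops included, and the job is handed in when it is done.

Besides the shell and the picture viewer there is one more tool, called after ">>>" in YAML: its name, and indented under it one key for each argument. jog_arm: Moves the arm, as the interface text tells. Its arguments: {"type":"object","properties":{"deltas":{"type":"array","items":{"type":"number"}},"claw":{"type":"number"},"newtons":{"type":"number"}},"required":["deltas"]}

```bash
mkdir -p pics
cat > h.py <<'E'
import numpy as np,cv2
from cell import robot
def snap(n,f):
    p=robot.camera_params(n);im=robot.read_camera(n);cv2.imwrite('pics/'+f,im[:,:,::-1]);return p,im
def back(p,u,v,z):
    d=np.array([(u-p['cx'])/p['fx'],(v-p['cy'])/p['fy'],1.]);R=np.array(p['R']);t=np.array(p['t'])
    c=-R.T@t;w=R.T@d;return c+w*(z-c[2])/w[2]
def proj(p,X):
    c=np.array(p['R'])@np.array(X)+np.array(p['t']);return [round(p['fx']*c[0]/c[2]+p['cx'],1),round(p['fy']*c[1]/c[2]+p['cy'],1)]
E
python3 - <<'E'
from h import *
for n in('scene','side','wrist'):
    p,_=snap(n,n+'0.png');print(n,p['fx'],np.round(-np.array(p['R']).T@p['t'],3))
print(robot.observe())
E
```

```text
scene 478.0186148553269 [ 1.094 -0.343  0.748]
side 568.452317231227 [ 0.274 -0.694  0.903]
wrist 429.1319781717511 [0.525 0.076 0.385]
{'time': 0.15, 'qpos': array([-1.45979426e-01,  3.42531623e-01,  1.52478410e+00,  7.20113337e-06,
        1.27539584e+00, -1.45986533e-01]), 'qvel': array([ 0.00051563, -0.0028723 , -0.00214786, -0.00142738, -0.00018407,
       -0.00147384]), 'joint_efforts': array([ 7.52666965e-04, -4.31470585e+01, -2.44352603e+01,  7.18239485e-02,
        5.38185902e-02, -1.32920518e-04]), 'tool_pos': array([5.24714313e-01, 7.72011697e-05, 2.37225436e-01]), 'tool_rot': array([-3.14048665e+00, -1.69579565e-04,  1.57080124e+00]), 'contact_force': array([-0.09863433, -0.12619215, -0.7533092 ]), 'torque': array([-0.02568137, -0.06367712,  0.01127309]), 'opening': 0.0915862522022092}
```

View pics/scene0.png

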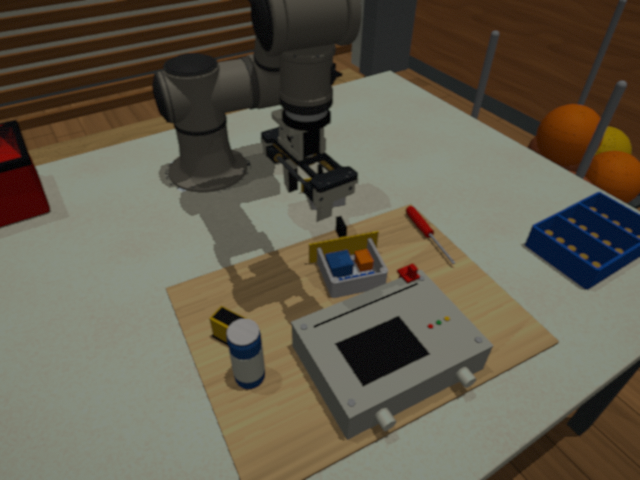

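View pics/side0.png

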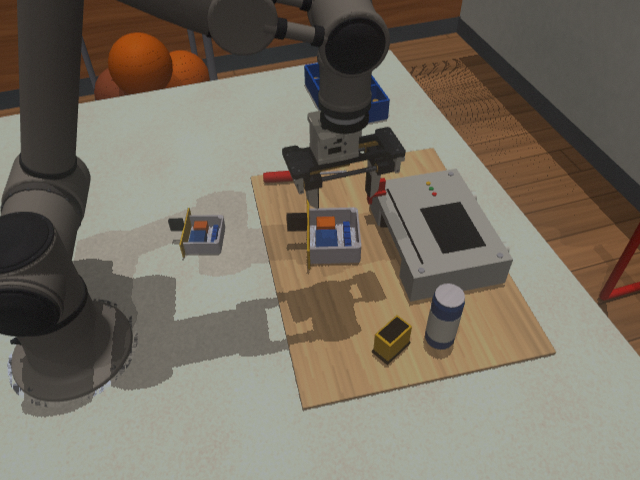

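View pics/wrist0.png

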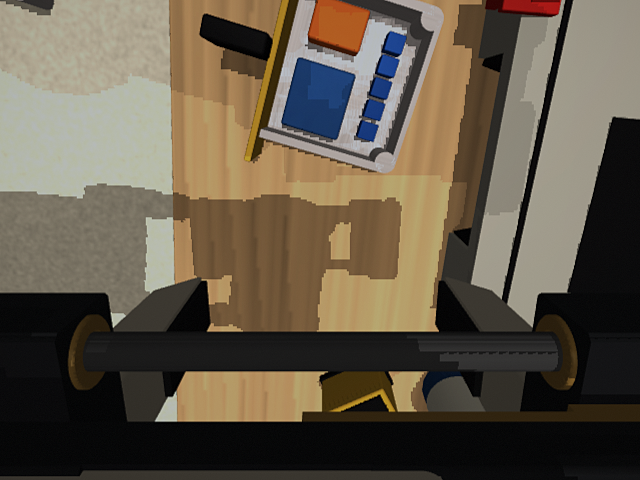

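The side view shows two trays: a small one on the table at (205,235) and a larger one on the board at (335,235). I'll check sizes with the calibration. The board one should be 120 mm wide with a 156 mm plate. The wrist view shows its plate from (250,158) up past (285,0), and the handle at (235,35).

```bash
python3 - <<'E'
from h import *
ps=robot.camera_params('side');pw=robot.camera_params('wrist')
b=lambda p,u,v,z:np.round(back(p,u,v,z),3)
# side: plate top corners
print('big plate top',b(ps,308,178,.07),b(ps,308,262,.07))
print('small plate top',b(ps,189,209,.04),b(ps,183,250,.04))
print('handle big mid top',b(ps,298,216,.095))
print('console roof corners front-right,front-left,backleft,backright',b(ps,409,276,.08),b(ps,387,178,.08),b(ps,453,171,.08),b(ps,508,255,.08))
print('wrist: plate top low end',b(pw,249,160,.07),'handle ends',b(pw,203,28,.095),b(pw,270,46,.095))
print('relay',b(ps,393,328,.068),'can',b(ps,449,293,.14))
E
python3 - <<'E'
import cv2
i=cv2.imread('pics/side0.png')
cv2.imwrite('pics/c1.png',cv2.resize(i[140:360,150:520],None,fx=2.1,fy=2.1,interpolation=3))
E
```

```text
big plate top [0.534 0.247 0.07 ] [0.462 0.008 0.07 ]
small plate top [0.264 0.263 0.04 ] [0.234 0.145 0.04 ]
handle big mid top [0.473 0.112 0.095]
console roof corners front-right,front-left,backleft,backright [ 0.629 -0.093  0.08 ] [0.697 0.181 0.08 ] [0.846 0.157 0.08 ] [ 0.832 -0.104  0.08 ]
wrist: plate top low end [0.472 0.039 0.07 ] handle ends [0.452 0.123 0.095] [0.493 0.113 0.095]
relay [ 0.56  -0.184  0.068] can [ 0.652 -0.192  0.14 ]
```

View pics/c1.png

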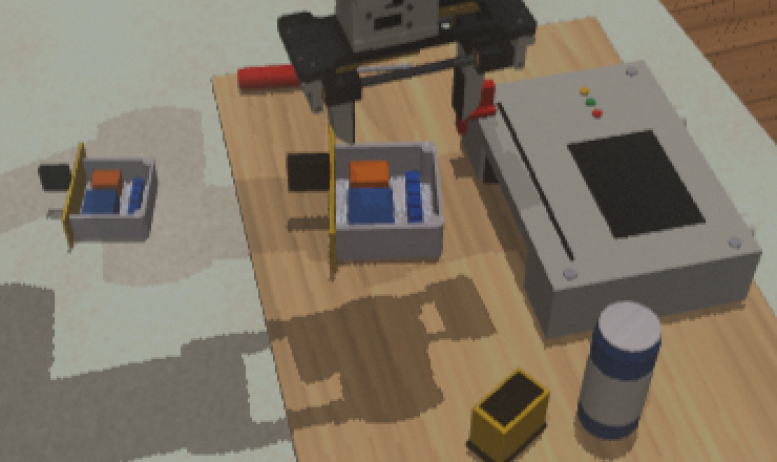

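The large tray on the board is the right one, and its handle is 42 mm long as specified. Handle yaw is about -14° and console yaw about -14°. I'm turning the tool -104° so the jaws straddle the fin and the camera faces the console.

>>> jog_arm:
  deltas: [0, 0.1, 0, 0, 0, -0.07, 0, 0.25, 0, 0, 0, -0.15, 0, 0.4, 0, 0, 0, -0.23, 0, 0.55, 0, 0, 0, -0.31, 0, 0.7, 0, 0, 0, -0.385]
  claw: 1

```text
time: 0.57
tool_pos: [0.5248, 0.0707, 0.2374]
tool_rot: [-3.141, 0.0, 0.96]
contact_force: [1.1, 0.2, 0.7]
opening: 0.0916
```

>>> jog_arm:
  deltas: [-0.1, 0.1, 0, 0, 0, -0.07, -0.2, 0.2, 0, 0, 0, -0.15, -0.3, 0.3, 0, 0, 0, -0.23, -0.4, 0.4, 0, 0, 0, -0.31, -0.5, 0.45, 0, 0, 0, -0.385]

```text
time: 0.98
tool_pos: [0.4743, 0.1159, 0.2374]
tool_rot: [-3.141, 0.001, 0.356]
contact_force: [-0.2, -0.5, -1.1]
opening: 0.0916
```

>>> jog_arm:
  deltas: [0, 0, 0, 0, 0, -0.07, 0, 0, 0, 0, 0, -0.15, 0, 0, 0, 0, 0, -0.23, 0, 0, 0, 0, 0, -0.31, 0, 0, 0, 0, 0, -0.385]

```text
time: 1.4
tool_pos: [0.4748, 0.115, 0.2375]
tool_rot: [3.141, 0.001, -0.25]
contact_force: [0.1, -0.0, -0.2]
opening: 0.0919
```

Run:
```python
from h import *
p,im=snap('wrist','w1.png');import json
json.dump({k:np.array(v).tolist() for k,v in p.items() if k in('fx','fy','cx','cy','R','t')},open('w1.json','w'))
s=robot.observe();print(s['time'],s['tool_pos'],s['tool_rot'])
for X in [(.473,.118,.095),(.697,.181,.08),(.629,-.093,.08)]: print(proj(p,X))
```

```text
1.45 [0.47481879 0.11499157 0.23748874] [ 3.14124594e+00  6.03531023e-04 -2.56600933e-01]
[np.float64(320.2), np.float64(223.6)]
[np.float64(126.7), np.float64(-106.2)]
[np.float64(596.3), np.float64(-109.7)]
```

View pics/w1.png

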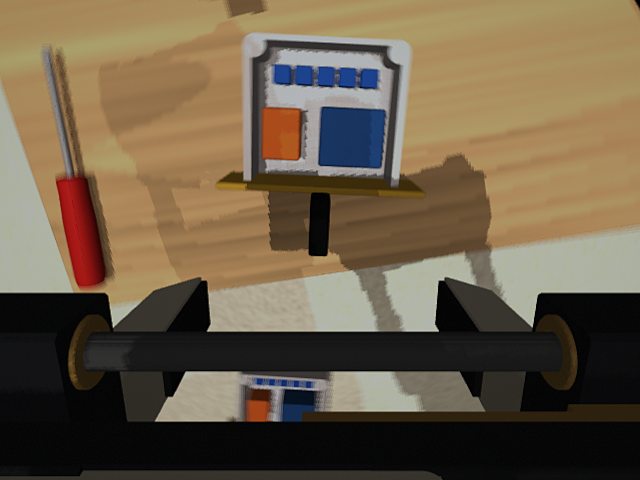

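The handle's top runs from (320,194) to (318,255), nearly upright in the image. The plate's top edge goes from (217,187) to (424,193).

Run:
```python
from h import *
import json
p=json.load(open('w1.json'))
a=back(p,320,194,.095);b=back(p,318,254,.095);l=back(p,217,187,.07);r=back(p,424,193,.07)
print(a,b,np.hypot(*(a-b)[:2]),np.degrees(np.arctan2(*(a-b)[1::-1])))
print(l,r,np.hypot(*(l-r)[:2]),np.degrees(np.arctan2(-(l-r)[0],(l-r)[1])))
u=(a-b)/np.linalg.norm(a-b);print('grip',a-u*.024, 'via plate',(l+r)/2-u*.023)
print(robot.observe()['tool_pos'])
```

```text
[0.49337543 0.11294734 0.095     ] [0.45158025 0.12513305 0.095     ] 0.04353536669549467 -16.25444783601713
[0.51257613 0.18703383 0.07      ] [0.47025832 0.03910078 0.07      ] 0.15386677332245655 -15.963735294884088
grip [0.47033475 0.11966503 0.095     ] via plate [0.46933658 0.11950508 0.07      ]
[0.47481879 0.11499157 0.23748874]
```

>>> jog_arm:
  deltas: [-0.04, 0.04, -0.3, 0, 0, -0.015, -0.04, 0.04, -0.6, 0, 0, -0.015, -0.04, 0.04, -0.9, 0, 0, -0.015, -0.04, 0.04, -1.0, 0, 0, -0.015]

```text
time: 1.78
tool_pos: [0.4685, 0.1188, 0.1339]
tool_rot: [3.139, 0.006, -0.264]
contact_force: [-0.7, 0.0, 0.3]
opening: 0.0918
```

>>> jog_arm:
  deltas: [0, 0, -0.3, 0, 0, 0, 0, 0, -0.55, 0, 0, 0, 0, 0, -0.66, 0, 0, 0, 0, 0, -0.66, 0, 0, 0]

```text
time: 2.12
tool_pos: [0.4691, 0.1188, 0.0691]
tool_rot: [3.139, 0.006, -0.265]
contact_force: [-0.6, 0.4, 0.0]
opening: 0.0922
```

>>> jog_arm:
  deltas: [0, 0, 0, 0, 0, 0, 0, 0, 0, 0, 0, 0, 0, 0, 0, 0, 0, 0, 0, 0, 0, 0, 0, 0, 0, 0, 0, 0, 0, 0]
  claw: 0
  newtons: 25

```text
time: 2.53
tool_pos: [0.4715, 0.1191, 0.0725]
tool_rot: [-3.141, -0.002, -0.267]
contact_force: [-0.6, -0.7, -0.0]
opening: 0.0629
```

Run:
```python
from h import *
p,im=snap('wrist','w2.png');import json
json.dump({k:np.array(v).tolist() for k,v in p.items() if k in('fx','fy','cx','cy','R','t')},open('w2.json','w'))
p,im=snap('side','s2.png')
s=robot.observe();print(s['time'],s['tool_pos'],s['tool_rot'],s['contact_force'],s['opening'])
a=cv2.imread('pics/w2.png');b=cv2.imread('pics/s2.png')[130:370,240:560]
cv2.imwrite('pics/c2.png',cv2.resize(b,None,fx=2,fy=2,interpolation=3))
```

```text
2.6333 [0.4712593  0.11903767 0.07223822] [-3.14133650e+00 -8.98405010e-04 -2.66891428e-01] [0.09864803 0.1230181  0.93162697] 0.054851854234779056
```

View pics/w2.png

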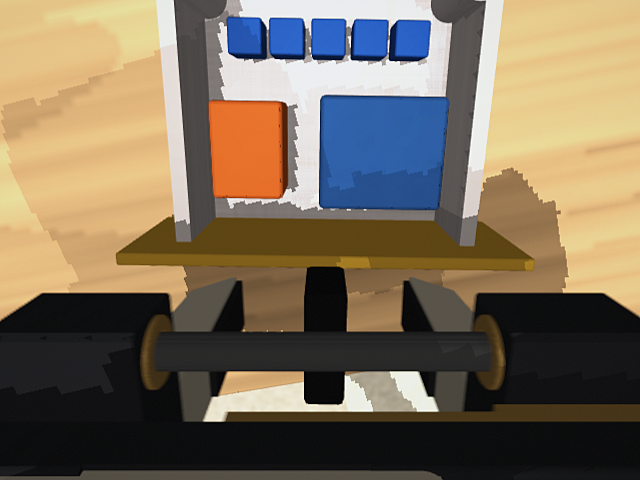

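View pics/c2.png

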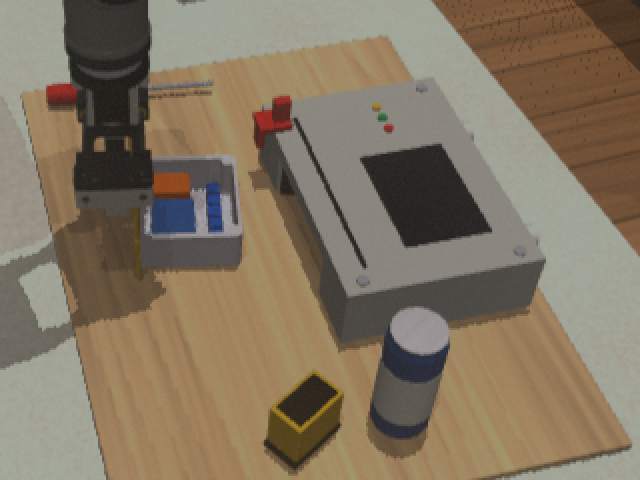

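The fin sits between the jaws, centred at about pixel 325, and the fingers are still closing. In the side crop the roof corners are front-right (347,297), front-left (262,104), back-right (542,259) and back-left (432,80). I'll fit the console pose to these while closing continues.

>>> jog_arm:
  deltas: [0, 0, 0, 0, 0, 0, 0, 0, 0, 0, 0, 0, 0, 0, 0, 0, 0, 0, 0, 0, 0, 0, 0, 0, 0, 0, 0, 0, 0, 0]

```text
time: 3.05
tool_pos: [0.471, 0.119, 0.0717]
tool_rot: [3.141, 0.0, -0.267]
contact_force: [0.2, 0.4, 0.1]
opening: 0.0212
```

>>> jog_arm:
  deltas: [0, 0, 0, 0, 0, 0, 0, 0, 0, 0, 0, 0, 0, 0, 0, 0, 0, 0]

```text
time: 3.3
tool_pos: [0.471, 0.1189, 0.0717]
tool_rot: [3.141, 0.0, -0.267]
contact_force: [-0.3, -0.8, 0.6]
opening: 0.0137
```

Run:
```python
from h import *
from scipy.optimize import least_squares
p=robot.camera_params('side')
P=[(0,-.14,.08),(0,.14,.08),(.2,-.14,.08),(.2,.14,.08),(-.25,.31,.01),(-.25,-.31,.01)]
U=np.array([(413.5,278.5),(371,182),(511,259.5),(456,170),(251,176.5),(303,406)])
def W(q,X):
    c,s=np.cos(q[2]),np.sin(q[2]);return np.array([q[0]+c*X[0]-s*X[1],q[1]+s*X[0]+c*X[1],X[2]])
for m in (range(6),range(4)):
    f=lambda q:np.array([np.array(proj(p,W(q,P[i])))-U[i] for i in m]).ravel()
    r=least_squares(f,[.66,.04,-.24],diff_step=1e-2);r=least_squares(f,r.x,diff_step=1e-2,loss='soft_l1')
    print(r.x,np.degrees(r.x[2]),r.fun.round(1))
    q=r.x;print('fin open proj',proj(p,W(q,(.011,.112,.114))),'seen ~',(381,178.5))
s=robot.observe();print(s['time'],s['tool_pos'],s['tool_rot'],s['contact_force'],s['opening'])
T=s['tool_pos'];c,sn=np.cos(q[2]),np.sin(q[2]);d=T[:2]-q[:2]
print('TCP in console',c*d[0]+sn*d[1],-sn*d[0]+c*d[1])
```

```text
[ 0.64679894  0.0397816  -0.08181855] -4.687857387344976 [ 0.  -0.5 -0.1  0.   1.8 -0.2  0.5 -1.8 -0.7 -1.4 -1.1  0.9]
fin open proj [np.float64(380.5), np.float64(177.5)] seen ~ (381, 178.5)
[ 0.64546659  0.03934852 -0.08394011] -4.809414276041474 [-0.7 -0.1 -0.4  0.3  1.2  0.3  0.2 -1.4]
fin open proj [np.float64(380.1), np.float64(177.7)] seen ~ (381, 178.5)
3.3 [0.47096512 0.11890495 0.07170488] [ 3.14129035e+00  1.43322009e-04 -2.66983782e-01] [-0.32527233 -0.8189317   0.61116654] 0.013724311827827245
TCP in console -0.1805572066138378 0.06464583868397684
```

The fin is gripped at 13.7 mm. The console fit gives mouth (0.6465, 0.0395) and yaw -4.7°, unlike my earlier occluded guess. I'll cross-check the yaw using the board's front edge in w1.

Run:
```python
from h import *
import json
p=json.load(open('w1.json'))
print('tilt',np.round(np.array(p['R'])[2],3))
im=cv2.imread('pics/w1.png').astype(int)
pts=[]
for u in (560,580,600,620,635):
    col=im[200:270,u];sat=col.max(1)-col.min(1);g=np.diff(cv2.blur(sat.astype(np.float32)[:,None],(1,5))[:,0]);v=200+int(np.argmin(g));pts.append(back(p,u,v,.01));print(u,v,pts[-1].round(4))
a=np.array(pts);k=np.polyfit(a[:,1],a[:,0],1);print('yaw',np.degrees(-np.arctan(k[0])),'x at y=.04',np.polyval(k,.04))
q=(.6465,.0395,-.0825);c,s=np.cos(q[2]),np.sin(q[2])
for X in[(-.25,.2),(-.25,0)]:print('pred board edge',q[0]+c*X[0]-s*X[1],q[1]+s*X[0]+c*X[1])
```

```text
tilt [-0.271  0.07  -0.96 ]
560 237 [ 0.3846 -0.0848  0.01  ]
580 234 [ 0.383  -0.1027  0.01  ]
600 230 [ 0.3823 -0.1206  0.01  ]
620 227 [ 0.3807 -0.1384  0.01  ]
635 225 [ 0.3793 -0.1516  0.01  ]
yaw -4.316421384875078 x at y=.04 0.3940286317405547
pred board edge 0.4138315879881363 0.2594213724308705
pred board edge 0.39735029880697553 0.06010161147645092
```

The board edge agrees: yaw is about -4.4° and the offset is within 2 mm. Now I'll turn the tray +10.8° and slide it sideways onto the bay line.

>>> jog_arm:
  deltas: [0, -0.08, 0, 0, 0, 0.024, -0.01, -0.2, 0, 0, 0, 0.048, -0.02, -0.34, 0, 0, 0, 0.072, -0.035, -0.47, 0, 0, 0, 0.096, -0.045, -0.58, 0, 0, 0, 0.12]

```text
time: 3.72
tool_pos: [0.4663, 0.0608, 0.0717]
tool_rot: [-3.141, 0.0, -0.076]
contact_force: [-0.6, 2.7, -0.5]
opening: 0.0139
```

>>> jog_arm:
  deltas: [-0.003, -0.04, 0, 0, 0, 0, -0.005, -0.07, 0, 0, 0, 0, -0.005, -0.07, 0, 0, 0, 0]

```text
time: 3.97
tool_pos: [0.466, 0.0538, 0.0717]
tool_rot: [3.141, 0.0, -0.08]
contact_force: [-0.9, -1.7, -0.8]
opening: 0.0139
```

Run:
```python
from h import *
import json
p,im=snap('wrist','w3.png')
json.dump({k:np.array(v).tolist() for k,v in p.items() if k in('fx','fy','cx','cy','R','t')},open('w3.json','w'))
snap('scene','sc3.png')
s=robot.observe();print(s['time'],s['tool_pos'],s['tool_rot'],s['contact_force'],s['torque'],s['opening'])
w=cv2.imread('pics/w3.png');a=cv2.imread('pics/sc3.png')[200:440,240:560]
cv2.imwrite('pics/c3.png',np.hstack([cv2.resize(w,(480,360)),cv2.resize(a,(320,240))[:, :].repeat(1,0) if 0 else cv2.copyMakeBorder(a,0,120,0,0,0)]))
```

```text
4.0667 [0.46596999 0.05401752 0.07170214] [ 3.14113820e+00  2.43966618e-04 -7.94336576e-02] [-0.90304153 -2.13905956 -0.62231019] [-0.22866019  0.17437838 -0.14999965] 0.013589025554774143
```

View pics/c3.png

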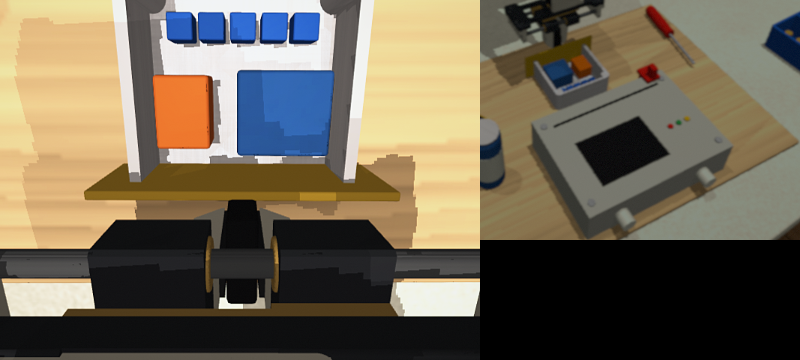

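The tray is square to the tool (the plate edge is level at row 197) and clear of the console. Advancing 40 mm to the mouth.

>>> jog_arm:
  deltas: [0.1, -0.008, 0, 0, 0, 0, 0.2, -0.016, 0, 0, 0, 0, 0.3, -0.024, 0, 0, 0, 0, 0.4, -0.031, 0, 0, 0, 0, 0.4, -0.031, 0, 0, 0, 0]

```text
time: 4.48
tool_pos: [0.5073, 0.0513, 0.0716]
tool_rot: [3.142, -0.001, -0.079]
contact_force: [0.7, -0.2, -3.4]
opening: 0.0141
```

>>> jog_arm:
  deltas: [0.03, -0.002, 0, 0, 0, 0, 0.06, -0.005, 0, 0, 0, 0, 0.09, -0.007, 0, 0, 0, 0, 0.12, -0.009, 0, 0, 0, 0, 0.12, -0.009, 0, 0, 0, 0]

```text
time: 4.9
tool_pos: [0.5184, 0.0501, 0.0716]
tool_rot: [3.142, -0.0, -0.079]
contact_force: [-0.7, 0.2, -0.5]
opening: 0.0138
```

>>> jog_arm:
  deltas: [0.02, -0.0015, 0, 0, 0, 0, 0.04, -0.003, 0, 0, 0, 0, 0.06, -0.0045, 0, 0, 0, 0, 0.08, -0.006, 0, 0, 0, 0, 0.08, -0.006, 0, 0, 0, 0]

```text
time: 5.32
tool_pos: [0.5267, 0.0493, 0.0716]
tool_rot: [3.141, -0.001, -0.079]
contact_force: [-1.1, -0.2, -2.2]
opening: 0.0139
```

>>> jog_arm:
  deltas: [0.015, -0.001, 0, 0, 0, 0, 0.03, -0.0025, 0, 0, 0, 0, 0.045, -0.0035, 0, 0, 0, 0, 0.06, -0.005, 0, 0, 0, 0, 0.06, -0.005, 0, 0, 0, 0]

```text
time: 5.73
tool_pos: [0.5326, 0.0488, 0.0716]
tool_rot: [3.141, -0.001, -0.079]
contact_force: [0.1, 0.1, -3.4]
opening: 0.0138
```

>>> jog_arm:
  deltas: [0.015, -0.001, 0, 0, 0, 0, 0.03, -0.0025, 0, 0, 0, 0, 0.03, -0.0025, 0, 0, 0, 0]

```text
time: 5.98
tool_pos: [0.5355, 0.0486, 0.0716]
tool_rot: [3.141, -0.001, -0.079]
contact_force: [-0.4, -0.9, -5.1]
opening: 0.0143
```

>>> jog_arm:
  deltas: [0.01, -0.001, 0, 0, 0, 0, 0.02, -0.0015, 0, 0, 0, 0, 0.03, -0.0025, 0, 0, 0, 0, 0.03, -0.0025, 0, 0, 0, 0]

```text
time: 6.32
tool_pos: [0.5383, 0.0484, 0.0717]
tool_rot: [3.141, -0.0, -0.079]
contact_force: [-0.1, 0.3, -5.7]
opening: 0.0138
```

>>> jog_arm:
  deltas: [0.01, -0.001, 0, 0, 0, 0, 0.02, -0.0015, 0, 0, 0, 0, 0.03, -0.0025, 0, 0, 0, 0, 0.03, -0.0025, 0, 0, 0, 0]

```text
time: 6.65
tool_pos: [0.5413, 0.0481, 0.0718]
tool_rot: [3.141, -0.0, -0.079]
contact_force: [0.1, 0.6, -4.9]
opening: 0.0137
```

>>> jog_arm:
  deltas: [0.01, -0.001, -0.003, 0, 0, 0, 0.02, -0.0015, -0.006, 0, 0, 0, 0.02, -0.0015, -0.006, 0, 0, 0]

```text
time: 6.9
tool_pos: [0.5429, 0.0481, 0.0716]
tool_rot: [3.141, 0.0, -0.078]
contact_force: [-3.6, -0.4, 3.3]
opening: 0.0139
```

>>> jog_arm:
  deltas: [0.01, -0.001, 0, 0, 0, 0, 0.02, -0.0015, 0, 0, 0, 0, 0.02, -0.0015, 0, 0, 0, 0]

```text
time: 7.15
tool_pos: [0.545, 0.0479, 0.0716]
tool_rot: [3.142, -0.0, -0.079]
contact_force: [-5.2, -0.2, 5.1]
opening: 0.0144
```

Run:
```python
from h import *
s=robot.observe();print(s['time'],s['tool_pos'],s['contact_force'],s['torque'],s['joint_efforts'])
```

```text
7.15 [0.54502645 0.04790749 0.07161231] [-5.16932711 -0.16828587  5.11387078] [0.07684714 1.23786554 0.00957896] [-4.27829660e-01 -4.68623543e+01 -2.05522567e+01 -2.49248063e-05
 -1.79433916e+00  4.91499741e-04]
```

>>> jog_arm:
  deltas: [0.01, -0.001, 0.003, 0, 0, 0, 0.02, -0.0015, 0.003, 0, 0, 0, 0.02, -0.0015, 0.003, 0, 0, 0]

```text
time: 7.4
tool_pos: [0.5472, 0.0477, 0.0716]
tool_rot: [3.142, -0.0, -0.079]
contact_force: [-4.1, 0.4, 4.6]
opening: 0.0138
```

>>> jog_arm:
  deltas: [0.01, -0.001, 0, 0, 0, 0, 0.02, -0.0015, 0, 0, 0, 0, 0.03, -0.0025, 0, 0, 0, 0, 0.03, -0.0025, 0, 0, 0, 0]

```text
time: 7.73
tool_pos: [0.5501, 0.0475, 0.0716]
tool_rot: [3.142, -0.0, -0.078]
contact_force: [-4.2, 1.1, 4.3]
opening: 0.0136
```

>>> jog_arm:
  deltas: [0.01, -0.001, 0, 0, 0, 0, 0.02, -0.0015, 0, 0, 0, 0, 0.03, -0.0025, 0, 0, 0, 0, 0.03, -0.0025, 0, 0, 0, 0]

```text
time: 8.07
tool_pos: [0.5531, 0.0472, 0.0716]
tool_rot: [3.142, -0.0, -0.079]
contact_force: [-5.5, -0.0, 5.0]
opening: 0.0137
```

>>> jog_arm:
  deltas: [0.015, -0.001, 0.003, 0, 0, 0, 0.03, -0.0025, 0.003, 0, 0, 0, 0.045, -0.0035, 0.003, 0, 0, 0, 0.06, -0.005, 0.003, 0, 0, 0, 0.06, -0.005, 0.003, 0, 0, 0]

```text
time: 8.48
tool_pos: [0.5596, 0.0466, 0.0716]
tool_rot: [3.142, -0.001, -0.079]
contact_force: [-1.5, 0.9, 0.2]
opening: 0.0141
```

>>> jog_arm:
  deltas: [0.015, -0.001, 0, 0, 0, 0, 0.03, -0.0025, 0, 0, 0, 0, 0.045, -0.0035, 0, 0, 0, 0, 0.06, -0.005, 0, 0, 0, 0, 0.06, -0.005, 0, 0, 0, 0]

```text
time: 8.9
tool_pos: [0.5656, 0.0462, 0.0716]
tool_rot: [3.142, -0.001, -0.079]
contact_force: [-0.4, 0.4, -2.6]
opening: 0.0139
```

>>> jog_arm:
  deltas: [0.025, -0.002, 0, 0, 0, 0, 0.05, -0.004, 0, 0, 0, 0, 0.075, -0.006, 0, 0, 0, 0, 0.1, -0.008, 0, 0, 0, 0, 0.12, -0.0095, 0, 0, 0, 0]

```text
time: 9.32
tool_pos: [0.5774, 0.0452, 0.0716]
tool_rot: [3.142, -0.0, -0.079]
contact_force: [-1.1, -0.7, -3.1]
opening: 0.0136
```

>>> jog_arm:
  deltas: [0.025, -0.002, 0, 0, 0, 0, 0.05, -0.004, 0, 0, 0, 0, 0.075, -0.006, 0, 0, 0, 0, 0.1, -0.008, 0, 0, 0, 0, 0.12, -0.0095, 0, 0, 0, 0]

```text
time: 9.73
tool_pos: [0.5894, 0.0443, 0.0717]
tool_rot: [3.141, -0.0, -0.079]
contact_force: [-4.4, 0.7, -0.4]
opening: 0.0138
```

>>> jog_arm:
  deltas: [0.02, -0.0015, 0, 0, 0, 0, 0.04, -0.003, 0, 0, 0, 0, 0.06, -0.0045, 0, 0, 0, 0, 0.08, -0.006, 0, 0, 0, 0, 0.1, -0.008, 0, 0, 0, 0]

```text
time: 10.15
tool_pos: [0.5992, 0.0435, 0.0717]
tool_rot: [3.142, -0.0, -0.079]
contact_force: [-1.0, -0.2, -2.7]
opening: 0.0138
```

>>> jog_arm:
  deltas: [0.015, -0.001, 0, 0, 0, 0, 0.03, -0.0025, 0, 0, 0, 0, 0.045, -0.0035, 0, 0, 0, 0, 0.06, -0.005, 0, 0, 0, 0, 0.06, -0.005, 0, 0, 0, 0]

```text
time: 10.57
tool_pos: [0.6054, 0.043, 0.0717]
tool_rot: [3.142, -0.0, -0.079]
contact_force: [0.0, -0.1, -4.6]
opening: 0.0136
```

>>> jog_arm:
  deltas: [0.01, -0.001, -0.001, 0, 0, 0, 0.02, -0.0015, -0.002, 0, 0, 0, 0.03, -0.0025, -0.002, 0, 0, 0, 0.04, -0.003, -0.002, 0, 0, 0, 0.04, -0.003, -0.002, 0, 0, 0]

```text
time: 10.98
tool_pos: [0.6093, 0.0427, 0.0716]
tool_rot: [3.142, -0.0, -0.079]
contact_force: [-0.5, -0.2, -4.0]
opening: 0.0142
```

>>> jog_arm:
  deltas: [0.01, -0.001, 0, 0, 0, 0, 0.02, -0.0015, 0, 0, 0, 0, 0.03, -0.0025, 0, 0, 0, 0, 0.03, -0.0025, 0, 0, 0, 0]

```text
time: 11.32
tool_pos: [0.6123, 0.0425, 0.0716]
tool_rot: [3.142, -0.0, -0.078]
contact_force: [0.2, 0.5, -2.4]
opening: 0.0135
```

>>> jog_arm:
  deltas: [0.01, -0.001, 0, 0, 0, 0, 0.02, -0.0015, 0, 0, 0, 0, 0.02, -0.0015, 0, 0, 0, 0]

```text
time: 11.57
tool_pos: [0.6136, 0.0424, 0.0716]
tool_rot: [3.141, 0.001, -0.078]
contact_force: [-3.8, 0.3, 1.1]
opening: 0.0141
```

>>> jog_arm:
  deltas: [0.01, -0.001, 0, 0, 0, 0, 0.02, -0.0015, 0, 0, 0, 0, 0.02, -0.0015, 0, 0, 0, 0]

```text
time: 11.82
tool_pos: [0.6136, 0.0423, 0.0716]
tool_rot: [3.141, 0.006, -0.078]
contact_force: [-13.3, 1.1, 6.4]
opening: 0.0138
```

>>> jog_arm:
  deltas: [0.01, -0.001, 0.002, 0, 0, 0, 0.01, -0.001, 0.004, 0, 0, 0]

```text
time: 11.98
tool_pos: [0.614, 0.0423, 0.0718]
tool_rot: [3.141, 0.007, -0.078]
contact_force: [-14.2, 0.6, 5.3]
opening: 0.0143
```

>>> jog_arm:
  deltas: [0.01, -0.001, 0, 0, 0, 0, 0.01, -0.001, 0, 0, 0, 0]

```text
time: 12.15
tool_pos: [0.6148, 0.0422, 0.0718]
tool_rot: [3.141, 0.007, -0.078]
contact_force: [-13.9, -0.3, 5.8]
opening: 0.014
```

Sliding through the plug at about 14 N, so I'll continue to the stops.

>>> jog_arm:
  deltas: [0.01, -0.001, 0.002, 0, 0, 0, 0.02, -0.0015, 0.002, 0, 0, 0, 0.02, -0.0015, 0.002, 0, 0, 0]

```text
time: 12.4
tool_pos: [0.6168, 0.042, 0.0718]
tool_rot: [3.141, 0.007, -0.078]
contact_force: [-13.8, -0.6, 4.4]
opening: 0.0136
```

>>> jog_arm:
  deltas: [0.01, -0.001, 0, 0, 0, 0, 0.02, -0.0015, 0, 0, 0, 0, 0.02, -0.0015, 0, 0, 0, 0]

```text
time: 12.65
tool_pos: [0.6188, 0.0419, 0.0718]
tool_rot: [3.141, 0.007, -0.078]
contact_force: [-14.0, -0.6, 5.2]
opening: 0.014
```

>>> jog_arm:
  deltas: [0.01, -0.001, 0, 0, 0, 0, 0.01, -0.001, 0, 0, 0, 0]

```text
time: 12.82
tool_pos: [0.6198, 0.0418, 0.0718]
tool_rot: [3.141, 0.008, -0.078]
contact_force: [-14.5, 0.3, 4.8]
opening: 0.0138
```

>>> jog_arm:
  deltas: [0.005, -0.0004, 0, 0, 0, 0, 0.01, -0.0008, 0, 0, 0, 0]

```text
time: 12.98
tool_pos: [0.6206, 0.0417, 0.0718]
tool_rot: [3.141, 0.008, -0.078]
contact_force: [-15.2, 0.2, 5.8]
opening: 0.0138
```

>>> jog_arm:
  deltas: [0.005, -0.0004, 0, 0, 0, 0, 0.01, -0.0008, 0, 0, 0, 0]

```text
time: 13.15
tool_pos: [0.6216, 0.0416, 0.0718]
tool_rot: [3.141, 0.008, -0.078]
contact_force: [-18.4, -0.4, 7.7]
opening: 0.0137
```

>>> jog_arm:
  deltas: [0.005, -0.0004, 0, 0, 0, 0]

```text
time: 13.23
tool_pos: [0.6216, 0.0416, 0.0718]
tool_rot: [3.141, 0.009, -0.078]
contact_force: [-18.9, 0.4, 7.2]
opening: 0.0141
```

The tray struck the stops at x = 0.6216, 8.1 mm after plug contact, with a peak of about 19 N. I'll ease off, let go and look.

>>> jog_arm:
  deltas: [-0.01, 0.001, 0, 0, 0, 0, -0.02, 0.0015, 0, 0, 0, 0]

```text
time: 13.4
tool_pos: [0.6215, 0.0416, 0.0717]
tool_rot: [3.141, 0.004, -0.078]
contact_force: [-4.7, -0.7, -1.4]
opening: 0.0141
```

>>> jog_arm:
  deltas: [0, 0, 0, 0, 0, 0, 0, 0, 0, 0, 0, 0, 0, 0, 0, 0, 0, 0, 0, 0, 0, 0, 0, 0, 0, 0, 0, 0, 0, 0]
  claw: 0.45

```text
time: 13.82
tool_pos: [0.6241, 0.0415, 0.0725]
tool_rot: [3.142, -0.001, -0.079]
contact_force: [-0.4, -0.0, 0.5]
opening: 0.0402
```

>>> jog_arm:
  deltas: [0, 0, 0.3, 0, 0, 0, 0, 0, 0.65, 0, 0, 0, 0, 0, 1.0, 0, 0, 0, 0, 0, 1.0, 0, 0, 0]

```text
time: 14.15
tool_pos: [0.6274, 0.0414, 0.1801]
tool_rot: [-3.141, -0.014, -0.079]
contact_force: [0.3, 0.0, 0.2]
opening: 0.0414
```

Run:
```python
from h import *
import json
p,im=snap('wrist','w4.png')
json.dump({k:np.array(v).tolist() for k,v in p.items() if k in('fx','fy','cx','cy','R','t')},open('w4.json','w'))
snap('side','s4.png');snap('scene','sc4.png')
s=robot.observe();print(s['time'],s['tool_pos'],s['tool_rot'],s['contact_force'])
w=cv2.imread('pics/w4.png');a=cv2.imread('pics/s4.png')[150:350,270:470]
cv2.imwrite('pics/c4.png',np.hstack([cv2.resize(w,(480,360)),cv2.resize(a,(320,320),interpolation=3) [:320] if 0 else cv2.copyMakeBorder(cv2.resize(a,(320,320),interpolation=3),0,40,0,0,0)]))
q=(.646,.0395,-.0785);c,sn=np.cos(q[2]),np.sin(q[2]);W=lambda X:(q[0]+c*X[0]-sn*X[1],q[1]+sn*X[0]+c*X[1],X[2])
for X in[(.011,.112,.114),(0,.14,.08),(-.005,.078,.07),(-.005,-.078,.07)]:print(X,proj(p,W(X)))
```

```text
14.3 [0.6235005  0.04152115 0.17218957] [ 3.14149980e+00 -5.94466727e-04 -7.85277106e-02] [ 0.10699129  0.6505464  -0.07560723]
(0.011, 0.112, 0.114) [np.float64(105.0), np.float64(203.4)]
(0, 0.14, 0.08) [np.float64(88.4), np.float64(210.0)]
(-0.005, 0.078, 0.07) [np.float64(198.3), np.float64(214.5)]
(-0.005, -0.078, 0.07) [np.float64(450.7), np.float64(214.6)]
```

View pics/c4.png

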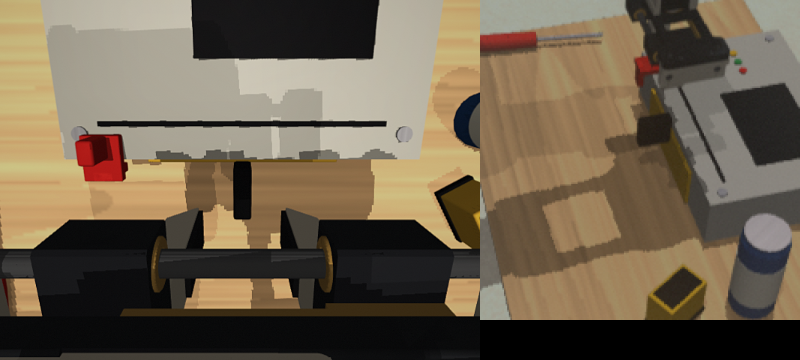

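The tray is in. The plate's strip at row ~214 (full scale) matches the predicted flush line of 214.5. The lock is still open, its fin top near crop (91,150). Next: close the jaws and go to the fin's outer side.

>>> jog_arm:
  deltas: [0.08, 0.25, 0, 0, 0, 0, 0.16, 0.5, 0, 0, 0, 0, 0.23, 0.75, 0, 0, 0, 0, 0.3, 1.0, 0, 0, 0, 0, 0.3, 1.0, 0, 0, 0, 0]
  claw: 0
  newtons: 10

```text
time: 14.72
tool_pos: [0.6531, 0.146, 0.1696]
tool_rot: [-3.14, 0.003, -0.075]
contact_force: [-0.1, 0.3, -0.2]
opening: 0.0128
```

>>> jog_arm:
  deltas: [0.08, 0.25, 0, 0, 0, 0, 0.15, 0.52, 0, 0, 0, 0, 0.15, 0.52, -0.2, 0, 0, 0, 0.15, 0.52, -0.35, 0, 0, 0, 0.15, 0.52, -0.35, 0, 0, 0]

```text
time: 15.13
tool_pos: [0.6658, 0.1932, 0.1313]
tool_rot: [3.139, 0.009, -0.078]
contact_force: [-1.4, 0.6, -0.6]
opening: 0.0004
```

Run:
```python
from h import *
import json
p=json.load(open('w4.json'));q=(.646,.0395,-.0785);c,sn=np.cos(q[2]),np.sin(q[2])
def C(x):d=np.array(x[:2])-q[:2];return c*d[0]+sn*d[1],-sn*d[0]+c*d[1]
for u in [(103,190),(121,200),(140,220)]:print(C(back(p,*u,.114)))
s=robot.observe();print(s['time'],s['tool_pos'],C(s['tool_pos']),s['contact_force'],s['opening'])
```

```text
(np.float64(0.017893342521301016), np.float64(0.11210956615201007))
(np.float64(0.012761972610926903), np.float64(0.10365016422607741))
(np.float64(0.002300090054491482), np.float64(0.09516531097088822))
15.1333 [0.66575818 0.19318977 0.13126826] (np.float64(0.00764507159008334), np.float64(0.1547659001226378)) [-1.4435318   0.59775385 -0.57777505] 0.00035319156495862544
```

>>> jog_arm:
  deltas: [0.02, 0, -0.15, 0, 0, 0, 0.02, 0, -0.31, 0, 0, 0, 0.02, 0, -0.31, 0, 0, 0, 0.02, 0, -0.31, 0, 0, 0]

```text
time: 15.47
tool_pos: [0.6698, 0.1928, 0.1051]
tool_rot: [3.141, 0.003, -0.079]
contact_force: [1.5, 0.2, 0.3]
opening: 0.0003
```

>>> jog_arm:
  deltas: [-0.005, -0.06, 0, 0, 0, 0, -0.01, -0.12, 0, 0, 0, 0, -0.014, -0.18, 0, 0, 0, 0, -0.019, -0.24, 0, 0, 0, 0, -0.019, -0.24, 0, 0, 0, 0]

```text
time: 15.88
tool_pos: [0.6689, 0.1679, 0.1069]
tool_rot: [3.141, -0.001, -0.08]
contact_force: [0.3, -0.2, 0.7]
opening: 0.0004
```

>>> jog_arm:
  deltas: [-0.004, -0.05, 0, 0, 0, 0, -0.008, -0.1, 0, 0, 0, 0, -0.012, -0.15, 0, 0, 0, 0, -0.012, -0.15, 0, 0, 0, 0]

```text
time: 16.22
tool_pos: [0.6675, 0.1535, 0.1063]
tool_rot: [3.141, -0.0, -0.079]
contact_force: [-0.2, -0.9, 0.6]
opening: 0.0003
```

>>> jog_arm:
  deltas: [-0.004, -0.05, 0, 0, 0, 0, -0.008, -0.1, 0, 0, 0, 0, -0.012, -0.15, 0, 0, 0, 0, -0.012, -0.15, 0, 0, 0, 0]

```text
time: 16.55
tool_pos: [0.6661, 0.1383, 0.1061]
tool_rot: [3.141, 0.0, -0.079]
contact_force: [-0.8, -0.1, 0.1]
opening: 0.0007
```

>>> jog_arm:
  deltas: [-0.003, -0.03, 0, 0, 0, 0, -0.005, -0.06, 0, 0, 0, 0, -0.007, -0.09, 0, 0, 0, 0, -0.007, -0.09, 0, 0, 0, 0]

```text
time: 16.88
tool_pos: [0.6654, 0.1298, 0.106]
tool_rot: [3.141, 0.0, -0.079]
contact_force: [0.2, 0.7, 1.4]
opening: 0.0004
```

>>> jog_arm:
  deltas: [-0.003, -0.03, 0, 0, 0, 0, -0.005, -0.06, 0, 0, 0, 0, -0.005, -0.06, 0, 0, 0, 0]

```text
time: 17.13
tool_pos: [0.6649, 0.1242, 0.106]
tool_rot: [-3.142, 0.0, -0.079]
contact_force: [0.4, 1.2, -0.4]
opening: 0.0006
```

>>> jog_arm:
  deltas: [-0.002, -0.02, 0, 0, 0, 0, -0.003, -0.04, 0, 0, 0, 0, -0.003, -0.04, 0, 0, 0, 0]

```text
time: 17.38
tool_pos: [0.6648, 0.1236, 0.1061]
tool_rot: [-3.137, -0.001, -0.078]
contact_force: [1.5, 12.0, -2.2]
opening: 0.0009
```

Run:
```python
from h import *
snap('wrist','w5.png');snap('side','s5.png');snap('scene','sc5.png')
s=robot.observe();print(s['time'],s['tool_pos'],s['contact_force'])
w=cv2.imread('pics/w5.png');a=cv2.imread('pics/s5.png')[140:260,330:450];b=cv2.imread('pics/sc5.png')[220:340,340:460]
cv2.imwrite('pics/c5.png',np.hstack([cv2.resize(a,(400,400),interpolation=3),cv2.resize(b,(400,400),interpolation=3)]))
```

```text
17.5333 [0.66482818 0.12363429 0.10610996] [ 2.26574816 11.43522011 -0.7744073 ]
```

View pics/c5.png

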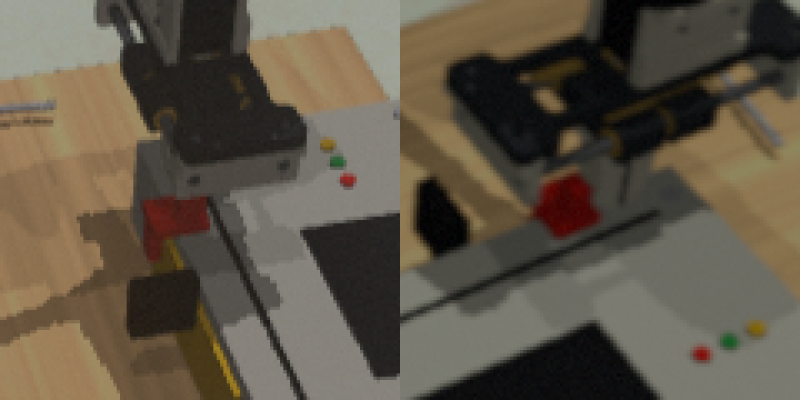

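The fin is across in front of the plate with a hard stop (12 N). TCP y in the console frame is 0.0854 against an expected 0.087, so it's fully across. Backing off and up.

>>> jog_arm:
  deltas: [0.01, 0.1, 0, 0, 0, 0, 0.02, 0.25, 0, 0, 0, 0, 0.02, 0.25, 0.3, 0, 0, 0, 0.02, 0.25, 0.6, 0, 0, 0, 0.02, 0.25, 0.9, 0, 0, 0]

```text
time: 17.95
tool_pos: [0.6662, 0.1463, 0.1966]
tool_rot: [3.14, 0.002, -0.078]
contact_force: [-0.1, -0.3, -0.1]
opening: 0.0001
```

>>> jog_arm:
  deltas: [-0.2, 0.1, 0.2, 0, 0, 0, -0.5, 0.1, 0.3, 0, 0, 0, -0.8, 0.1, 0.3, 0, 0, 0, -1.0, 0.1, 0.3, 0, 0, 0, -1.0, 0.1, 0.3, 0, 0, 0]

```text
time: 18.37
tool_pos: [0.5633, 0.1563, 0.227]
tool_rot: [3.141, 0.002, -0.077]
contact_force: [1.0, 0.5, 0.4]
opening: 0.0002
```

Run:
```python
from h import *
p,im=snap('wrist','w6.png');ps,_=snap('side','s6.png')
s=robot.observe();print(s['time'],s['tool_pos'],s['contact_force'])
q=(.646,.0395,-.0785);c,sn=np.cos(q[2]),np.sin(q[2]);W=lambda X:(q[0]+c*X[0]-sn*X[1],q[1]+sn*X[0]+c*X[1],X[2])
for X in[(.011,.062,.114),(-.005,.078,.07),(-.005,-.078,.07)]:print(X,proj(p,W(X)),proj(ps,W(X)))
w=cv2.imread('pics/w6.png');a=cv2.imread('pics/s6.png')[150:350,270:470]
cv2.imwrite('pics/c6.png',np.hstack([cv2.resize(w,(480,360)),cv2.copyMakeBorder(cv2.resize(a,(320,320),interpolation=3),0,40,0,0,0)]))
```

```text
18.4667 [0.56676349 0.15598024 0.22683896] [0.63731744 0.15539144 0.89941213]
(0.011, 0.062, 0.114) [np.float64(409.0), np.float64(57.9)] [np.float64(387.2), np.float64(193.0)]
(-0.005, 0.078, 0.07) [np.float64(371.2), np.float64(90.4)] [np.float64(376.2), np.float64(204.7)]
(-0.005, -0.078, 0.07) [np.float64(602.6), np.float64(90.8)] [np.float64(399.7), np.float64(258.0)]
```

View pics/c6.png

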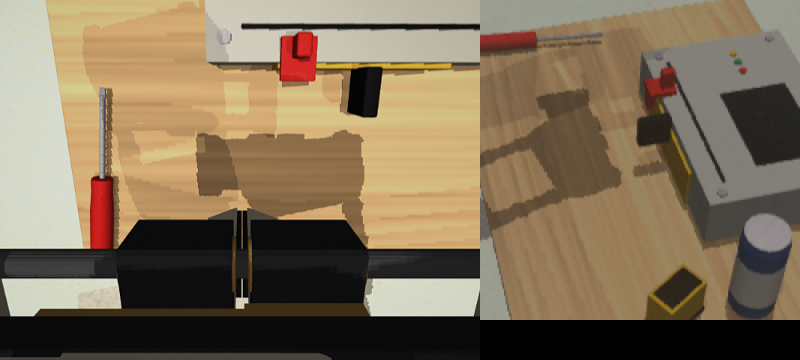

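The fin top is at (407,53) against a predicted (409,58) for fully across. The plate edge is at row ~88 against 90.6 for flush. Relay, can and screwdriver haven't moved. Handing in.

```bash
python3 -c "
from cell import robot;print(robot.hand_in())"
```

```text
the job is handed in; nothing more can be done
None
```

The tray is fully home in the console and the red lock is across in front of it. I handed the job in at about 18.5 s with the gripper clear of everything.

- **Tray:** I gripped the larger tray on the board by its handle, squared it to the console (turned about -4.5°) and slid it in. The side force stayed around 1 N in the funnel, so the channel sat near the centre line. The plug pushed back at about 14 N in all, and the tray hit the stops 8.1 mm after first touching the plug. The highest reading was about 19 N, under the 25 N limit, though I only read the force at the end of each move.
- **Lock:** I pushed it until it stopped hard at about 12 N. In the last wrist picture the fin was within about 5 pixels of its predicted fully-across position.
- **Last checks:** The plate edge was within about 3 pixels of flush. By eye, the relay, spray can and screwdriver were where they started.
- **Disagreement:** My first console angle, about -14°, was wrong because the gripper hid a corner of the box. A fit to all corners gave -4.7° and the board's edge gave -4.3°, so I used about -4.5°. The plug also came about 4 mm later than I had calculated, which fits the camera and grip error. The force steps and the 8 mm of plug travel confirm the tray is home.

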